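# Switch on the craft table's power block

## Task

Switch on the power block on the craft table by pressing its latching keys fully home: first the long main key, then the key in front of the outlet that holds the lamp, and last the key in front of the outlet that holds the box-shaped charger. Leave the keys of the two covered outlets up. Only press: leave the lamp, charger and covers plugged in, and do not disturb the pine cone, pen cup or glue stick.

Things in the scene. Friction and masses are not known exactly. Their poses are not given: they have to be found in the camera images.
- block: Grey power block lying flat, fixed to the table, 140 mm (x) by 400 mm (y) by 45 mm high. Origin: centre of its underside on the table. Own x points across it, from the row of five black keys (at x = -40 mm, on the robot's side) to the row of four outlets (at x = +35 mm); own y along its length; z up. Main key at y = +145 mm; keys 1 to 4 and, behind each, its own outlet at y = +56, -10, -76 and -142 mm.
- main_key_top (a point): The main key: the one long black push key, 28 mm (x) by 70 mm (y), at the +y end of the block's row of keys, with no outlet behind it; this point is the centre of its level top face.
- key1_top (a point): Black square-cornered push key, 28 mm (along the block's x) by 30 mm (y), in front of outlet 1 (outlet 1 counted from the main-key end); this point is the centre of its top face, which is level.
- key2_top (a point): Black square-cornered push key, 28 mm (along the block's x) by 30 mm (y), in front of outlet 2 (outlet 2 counted from the main-key end); this point is the centre of its top face, which is level.
- key3_top (a point): Black square-cornered push key, 28 mm (along the block's x) by 30 mm (y), in front of outlet 3 (outlet 3 counted from the main-key end); this point is the centre of its top face, which is level.
- key4_top (a point): Black square-cornered push key, 28 mm (along the block's x) by 30 mm (y), in front of outlet 4 (outlet 4 counted from the main-key end); this point is the centre of its top face, which is level.
- main_key (a joint): Main key travel in m: 0 = fully up (off), its top 12 mm above the block's top; 0.008 = fully home (on), top still 4 mm above the block's top. It starts between 0 and 0.001. It moves straight down against steady friction of about 4.5 N and has no spring: it stays where it is pushed and is not meant to be pulled up.
- key1 (a joint): Key 1: key travel in m: 0 = fully up (off), its top 12 mm above the block's top; 0.008 = fully home (on), top still 4 mm above the block's top. It starts between 0 and 0.001. It moves straight down against steady friction of about 4.5 N and has no spring: it stays where it is pushed and is not meant to be pulled up.
- key2 (a joint): Key 2: key travel in m: 0 = fully up (off), its top 12 mm above the block's top; 0.008 = fully home (on), top still 4 mm above the block's top. It starts between 0 and 0.001. It moves straight down against steady friction of about 4.5 N and has no spring: it stays where it is pushed and is not meant to be pulled up.
- key3 (a joint): Key 3: key travel in m: 0 = fully up (off), its top 12 mm above the block's top; 0.008 = fully home (on), top still 4 mm above the block's top. It starts between 0 and 0.001. It moves straight down against steady friction of about 4.5 N and has no spring: it stays where it is pushed and is not meant to be pulled up.
- key4 (a joint): Key 4: key travel in m: 0 = fully up (off), its top 12 mm above the block's top; 0.008 = fully home (on), top still 4 mm above the block's top. It starts between 0 and 0.001. It moves straight down against steady friction of about 4.5 N and has no spring: it stays where it is pushed and is not meant to be pulled up.
- lamp_mid (a point): Plug-in lamp: round white base 42 mm across with a frosted ball 38 mm across on it, 63 mm tall above the block's top, standing loose by its square foot 10 mm deep in any one of the four outlets. Its key is the one 75 mm in front of it (towards the block's -x). This point is on its axis, 30 mm above the block's top.
- charger_mid (a point): Plug-in charger: plain white box 44 by 48 mm, 34 mm tall above the block's top, loose by its foot in another outlet. Its key is the one 75 mm in front of it. This point is at the box's centre, 17 mm above the block's top.
- cover1_mid (a point): One of two alike child-safety covers: white disc 42 mm across and 5 mm thick with a small finger tab (11 mm high in all above the block's top), loose in an outlet that is not in use. Its key is the one 75 mm in front of it. This point is on its axis, 2 mm above the block's top.
- cover2_mid (a point): One of two alike child-safety covers: white disc 42 mm across and 5 mm thick with a small finger tab (11 mm high in all above the block's top), loose in an outlet that is not in use. Its key is the one 75 mm in front of it. This point is on its axis, 2 mm above the block's top.
- pinecone: Pine cone ornament on a wood slice (90 mm across, 84 mm tall in all), loose, standing beyond the block; origin at the centre of its underside. Not to be disturbed.
- pencup: White cup of pens, 72 mm across, about 135 mm tall with pens, loose, standing beyond the block; origin at the centre of its underside. Not to be disturbed.
- gluestick: Glue stick standing upright, 30 mm across, 83 mm tall, loose, on the robot's side of the block; origin at the centre of its underside. Not to be disturbed.
Mind the look-alikes: they are no part of the job. Leave any blue or yellow look-alike of the part that bears charger_mid alone. What is shaped like the part that bears lamp_mid but orange is not meant.

How it is judged:
By the outcome, as a careful person would: the job done as asked, in the order asked, and still so for the second after the job is handed in, with the robot touching nothing.
It also fails if it takes over 38 s, if anything falls off the work surface, if the arm or the gripper's body presses on something with over 40 N, if the wrist force passes 120 N, or if a joint passes its speed limit or range.

## Robot

A 6-joint arm with a two-finger parallel gripper is mounted at the origin on the work surface. World frame = base frame: x ahead of the robot, y to its left, z up, the work surface at z = 0. Lengths are in m, angles in rad, forces in N, time in s.
With the tool pointing down it reaches from about 0.35 to 0.775 m from the base axis. Payload 7.3 kg.
Tool frame: the origin (TCP) lies at the very end of the fingers, on their centre line; the grasp point (between the pads) lies 19 mm behind it (pinch_z is the distance from the TCP to the grasp point, in m); z points along the fingers, y is the line along which they close (so a half turn about z gives the same grasp; the last joint's range is limited). The gripper opens to 92 mm and grips with 3 to 60 N. Pads are 19 mm wide; open, the fingers measure 130 mm over their backs; the gripper's body (75 mm by 190 mm) begins 47 mm behind the grasp point.
Start: joints at [1.057, 0.342, 1.524, -0, 1.275, -0.146], TCP at [0.189, 0.49, 0.227] pointing down, gripper open.
Joint ranges: [-2.53, 2.53], [-0.77, 2.02], [0.04, 2.7], [-1, 4.14], [0.28, 2.66], [-3.11, 3.11]. Speed limits (rad/s): [2.57, 2.57, 3.14, 3.14, 3.14, 3.14].

## Interface

Orientations are given as [roll, pitch, yaw] about the fixed x, y, z axes, in that order (R = Rz(yaw) Ry(pitch) Rx(roll)).
In Python, from cell import * gives the robot as it stands.
- The arm moves only by the tool arm_command, never from a script. Its arguments are lists of equal length, an entry for each row: "fingers": the gripper command: -1 is fully open, 1 is shut, values between are in proportion; "travel": the shift along the tool's x, y, z in m, a list of three; "dr": the turn, a rotation vector about the tool's x, y, z in degrees, a list of three. In form: {"fingers": [fingers, ...], "travel": [[x, y, z], ...], "dr": [[wx, wy, wz], ...]}. A call has 1 to 8 rows; each row is the pose to reach, as a shift and turn from the pose commanded when the call began, along the tool's axes at that moment; what a row does not reach only later rows make up. A row lasts 1/12 s, in which the tool goes at most 41.7 mm and 7.16 degrees, less where a joint would pass 70% of its speed; a pose out of reach is approached as far as the arm can. A call with a gripper value outside its range is refused whole. The fingers move at their own pace and stop on an object; "squeeze" is the grip in N (left out, the last holds). Time passes only in rows, so rows that repeat a pose let the fingers close. It gives the time, the measured TCP pose, the force, the opening and the grip force at its end, in the units of the state.
- observe(): the state, without advancing time (a new reading comes with each control period).
- read_camera(name): name is "side" or "top" or "wrist"; returns a dict with "color" (384x512x3 uint8, blue, green, red), "z_map" (384x512 float32, m along the optical axis (not along the pixel's ray), 0 where there is no reading), "fx", "fy", "cx", "cy" (pixels), "k1" (the pictures are not rectified: a ray, as slopes to the right and down, at radius r is drawn at 1 + k1 r^2 times it, then the intrinsics apply), "R" (3x3) and "t" (3): a world point X has camera coordinates R X + t. Camera axes: x right, y down, z forward; pixel columns grow to the right and rows downward; lengths in m; the calibration is good to about 2 mm. A picture is of the moment at which its call begins.
- hand_in(): hands the job in; it is judged then, once.
The state is a dict: "time": time; "qpos": joint angles; "qvel": joint speeds; "joint_efforts": joint torques, N m; "tool_pos": TCP position; "tool_rot": TCP orientation; "contact_force": force on the tool from outside, world axes, zero at the start; "torque": the same for the moment, N m; "opening": finger opening in m; "grip_force": force on a finger pad.
Only numpy, scipy, OpenCV 4.12 (cv2) and the standard library are available. Lean on these libraries where they do the work, as an engineer would, in place of code of your own. Each camera call takes 0.05 s, during which the arm holds its last target. There are 200 camera calls.

## Working session

There is one attempt and no reset: what is moved stays moved. The work goes in short steps, Python scripts to look and compute and a tool call to move; the robot and the scene stay as the last step left them, time stands still between calls to the robot, and variables do not carry over. Pictures are saved under pics/ and viewed, at most 10 in all, crops included, and the job is handed in when it is done.

Besides the shell and the picture viewer there is one more tool, called after ">>>" by a JSON object that holds its "api" and its "payload". arm_command: Moves the arm, as the interface text tells. Its arguments: {"type":"object","properties":{"fingers":{"type":"array","items":{"type":"number"}},"travel":{"type":"array","items":{"type":"array","items":{"type":"number"}}},"dr":{"type":"array","items":{"type":"array","items":{"type":"number"}}},"squeeze":{"type":"number"}},"required":["fingers","travel","dr"]}

```bash
mkdir -p pics; cat > h.py <<'E'
from cell import *
import numpy as np, cv2
def world(c,u,v,z=None):
    d=c["z_map"][int(round(v)),int(round(u))] if z is None else z
    K=np.array([[c["fx"],0,c["cx"]],[0,c["fy"],c["cy"]],[0,0,1]])
    p=cv2.undistortPoints(np.array([[[u,v]]],float),K,np.array([c["k1"],0,0,0]))[0,0]
    return np.array(c["R"]).T@(np.array([p[0]*d,p[1]*d,d])-np.array(c["t"]))
E
python3 - <<'E'
from h import *
import pickle
for n in("top","side"):
    c=read_camera(n); pickle.dump(c,open(n+".pkl","wb")); cv2.imwrite(f"pics/{n}0.png",c["color"])
    print(n,c["fx"],c["k1"],(-np.array(c["R"]).T@np.array(c["t"])).round(3))
print(observe())
E
```

```text
top 352.6340235024019 0.019116548061069393 [0.473 0.011 0.814]
side 432.12521368358307 -0.16756976932769754 [ 0.275 -0.533  0.834]
{'time': 0.1, 'qpos': array([ 1.05696745e+00,  3.42654433e-01,  1.52489417e+00, -7.44383169e-06,
        1.27536660e+00, -1.46002834e-01]), 'qvel': array([ 0.00213578, -0.0005884 , -0.00367304, -0.00054358,  0.00060482,
        0.00100613]), 'joint_efforts': array([ 1.95946763e-03, -4.32006204e+01, -2.44694781e+01,  7.19944225e-02,
        5.24846662e-02, -8.81816459e-05]), 'tool_pos': array([0.18859717, 0.48959038, 0.22612326]), 'tool_rot': array([-3.14028314e+00, -1.85367807e-04,  2.77376866e+00]), 'contact_force': array([ 0.43252194, -0.26708697,  0.4787746 ]), 'torque': array([ 0.00545406,  0.01793223, -0.04138268]), 'grip_force': 0.0, 'opening': 0.09165064934028601}
```

View pics/top0.png

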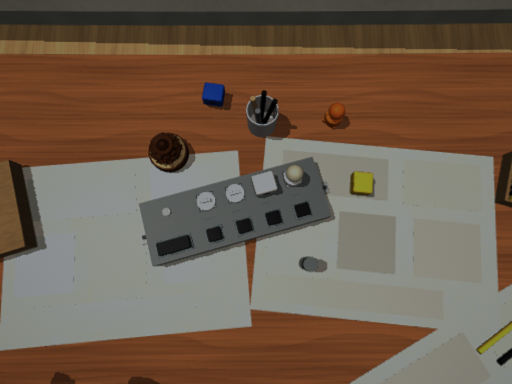

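View pics/side0.png

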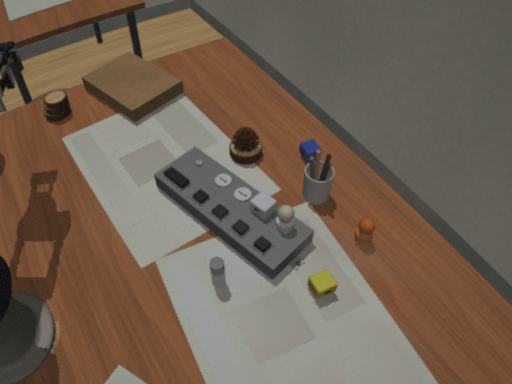

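The top view shows the main key at (174,245) and keys 1 to 4 at (215,234), (245,226), (274,218) and (303,210). The lamp (293,175) is in outlet 4, the charger (264,183) is in outlet 3, and the covers (206,201) and (235,193) are in outlets 1 and 2. The side view agrees. The press order is main, key 4, key 3.

```bash
python3 - <<'E'
from h import *
import pickle
P=[]
for n,px in(("top",[(174,245),(215,234),(245,226),(274,218),(303,210)]),("side",[(176,177),(201,197),(220,212),(240,228),(262,244)])):
    c=pickle.load(open(n+".pkl","rb")); g=c["color"].max(2)
    _,L,S,C=cv2.connectedComponentsWithStats((g<45).astype(np.uint8))
    Q=[]
    for u,v in px:
        # top face via depth: points in neighbourhood that are dark
        ys,xs=np.where(L==L[v,u]); 
        W=np.array([world(c,x,y) for x,y in zip(xs,ys)]) if len(xs)<2000 else np.zeros((1,3))
        Q.append(np.median(W,0)); print(n,len(xs),W.mean(0).round(4),W[:,2].min().round(3),W[:,2].max().round(3))
    Q=np.array(Q)
    d=Q[4]-Q[0]; print("len",np.linalg.norm(d[:2]),"yaw",np.degrees(np.arctan2(d[0],-d[1])))
    for nm,u,v in (("glue",310,264),("lamp",293,173),("charger",264,183),("pencup",262,108)) if n=="top" else ():
        print(nm,world(c,u,v).round(3))
E
```

```text
top 460 [0.495  0.1759 0.0656] 0.043 0.814
top 195 [0.5185 0.0927 0.0553] 0.045 0.061
top 197 [0.5355 0.0289 0.0589] 0.044 0.814
top 198 [ 0.5533 -0.0342  0.0558] 0.044 0.061
top 189 [ 0.5706 -0.0967  0.0554] 0.044 0.06
len 0.2840105953958506 yaw 15.362744544383332
glue [ 0.456 -0.105  0.084]
lamp [ 0.639 -0.073  0.107]
charger [ 0.624 -0.014  0.082]
pencup [ 0.796 -0.011  0.076]
side 243 [0.4938 0.1725 0.0554] 0.044 0.061
side 112 [0.5153 0.082  0.0619] 0.046 0.834
side 192579 [0. 0. 0.] 0.0 0.0
side 192579 [0. 0. 0.] 0.0 0.0
side 192579 [0. 0. 0.] 0.0 0.0
len 0.522977449578102 yaw -70.7417816187196
```

>>> {"api": "arm_command", "payload": {"fingers": [1, 1, 1, 1, 1, 1, 1, 1], "travel": [[-0.398, -0.182, 0.07], [-0.398, -0.182, 0.07], [-0.398, -0.182, 0.07], [-0.398, -0.182, 0.07], [-0.398, -0.182, 0.07], [-0.398, -0.182, 0.07], [-0.398, -0.182, 0.07], [-0.398, -0.182, 0.07]], "dr": [[0, 0, -36.5], [0, 0, -36.5], [0, 0, -36.5], [0, 0, -36.5], [0, 0, -36.5], [0, 0, -36.5], [0, 0, -36.5], [0, 0, -36.5]]}}

```text
time: 0.77
tool_pos: [0.403, 0.2706, 0.1775]
tool_rot: [3.142, -0.0, -2.872]
contact_force: [0.1, 1.0, -0.3]
opening: 0.0427
grip_force: 0.0
```

```bash
cat >> h.py <<'E'
from scipy.spatial.transform import Rotation as Ro
YAW=np.arctan2(-0.267,-0.9636)
def to(x,y,z):
    s=observe(); R=Ro.from_euler("xyz",s["tool_rot"])
    T=Ro.from_euler("xyz",[np.pi,0,YAW])
    print("t",s["time"],"pos",s["tool_pos"].round(4),"F",s["contact_force"].round(1),"open",round(s["opening"],4))
    print("travel",R.inv().apply(np.array([x,y,z])-s["tool_pos"]).round(4),"dr",np.degrees((R.inv()*T).as_rotvec()).round(2))
E
python3 -c "
from h import *
to(.4945,.177,.1)"
```

```text
t 0.7667 pos [0.403  0.2706 0.1775] F [ 0.1  1.  -0.3] open 0.0427
travel [-0.0633 -0.1146  0.0775] dr [ 0.   -0.02 -0.02]
```

>>> {"api": "arm_command", "payload": {"fingers": [1, 1, 1, 1, 1, 1, 1, 1], "travel": [[-0.063, -0.115, 0.077], [-0.063, -0.115, 0.077], [-0.063, -0.115, 0.077], [-0.063, -0.115, 0.077], [-0.063, -0.115, 0.077], [-0.063, -0.115, 0.077], [-0.063, -0.115, 0.077], [-0.063, -0.115, 0.077]], "dr": [[0, 0, 0], [0, 0, 0], [0, 0, 0], [0, 0, 0], [0, 0, 0], [0, 0, 0], [0, 0, 0], [0, 0, 0]]}}

```text
time: 1.43
tool_pos: [0.493, 0.1791, 0.1016]
tool_rot: [3.141, 0.001, -2.871]
contact_force: [-0.3, 0.4, 0.2]
opening: 0.0007
grip_force: 0.0
```

```bash
python3 -c "
from h import *
to(.4945,.177,.062)
for n in('wrist','top'):
  c=read_camera(n); cv2.imwrite('pics/%s1.png'%n,c['color'])"; python3 -c "
import cv2,numpy as np
cv2.imwrite('pics/c1.png',cv2.hconcat([cv2.imread('pics/wrist1.png')[::1,::1],cv2.imread('pics/top1.png')[:,100:388]]))"
```

```text
t 1.4333 pos [0.493  0.1791 0.1016] F [-0.3  0.4  0.2] open 0.0007
travel [-0.0008 -0.0024  0.0396] dr [0.01 0.04 0.01]
```

View pics/c1.png

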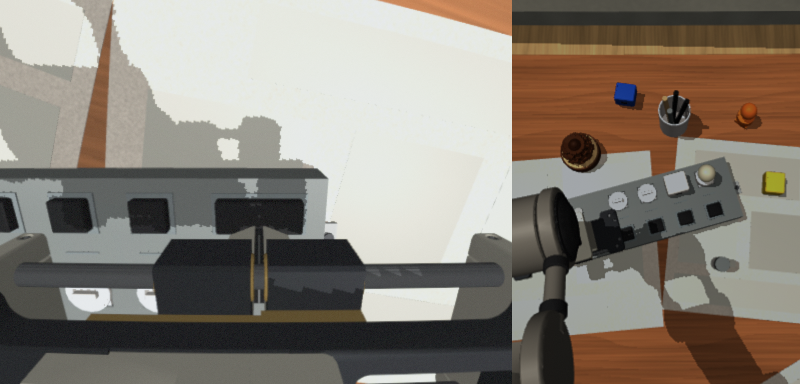

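The wrist view shows the closed fingertips (258,230) centred on the main key (259,216), with the block's edges square to the gripper. I'll press now.

>>> {"api": "arm_command", "payload": {"fingers": [1, 1, 1, 1, 1, 1, 1, 1], "travel": [[0, -0.001, 0.03], [0, -0.001, 0.04], [0, -0.001, 0.044], [0, -0.001, 0.047], [0, -0.001, 0.05], [0, -0.001, 0.052], [0, -0.001, 0.052], [0, -0.001, 0.052]], "dr": [[0, 0, 0], [0, 0, 0], [0, 0, 0], [0, 0, 0], [0, 0, 0], [0, 0, 0], [0, 0, 0], [0, 0, 0]]}}

```text
time: 2.2
tool_pos: [0.4945, 0.1772, 0.0494]
tool_rot: [-3.141, 0.002, -2.872]
contact_force: [0.2, 1.0, 0.0]
opening: 0.0005
grip_force: 0.0
```

>>> {"api": "arm_command", "payload": {"fingers": [1, 1, 1, 1], "travel": [[0, 0, 0.001], [0, 0, 0.002], [0, 0, 0.003], [0, 0, 0.003]], "dr": [[0, 0, 0], [0, 0, 0], [0, 0, 0], [0, 0, 0]]}}

```text
time: 2.53
tool_pos: [0.4948, 0.1773, 0.0487]
tool_rot: [-3.141, 0.003, -2.872]
contact_force: [-7.4, -1.7, 22.9]
opening: 0.0004
grip_force: 11.5
```

>>> {"api": "arm_command", "payload": {"fingers": [1, 1, 1], "travel": [[0, 0, 0.001], [0, 0, 0.001], [0, 0, 0.001]], "dr": [[0, 0, 0], [0, 0, 0], [0, 0, 0]]}}

```text
time: 2.78
tool_pos: [0.4948, 0.1773, 0.0486]
tool_rot: [-3.141, 0.004, -2.872]
contact_force: [-9.6, -2.4, 31.7]
opening: 0.0006
grip_force: 15.4
```

The main key is at a hard stop: 32 N at z = 0.0486, where home should be 0.049. Next I raise the tool and move to key 4.

>>> {"api": "arm_command", "payload": {"fingers": [1, 1, 1, 1], "travel": [[0, 0, -0.02], [0, 0, -0.06], [0, 0, -0.06], [0, 0, -0.06]], "dr": [[0, 0, 0], [0, 0, 0], [0, 0, 0], [0, 0, 0]]}}

```text
time: 3.12
tool_pos: [0.4958, 0.1774, 0.1073]
tool_rot: [-3.141, 0.006, -2.872]
contact_force: [-0.6, 0.4, -0.6]
opening: 0.0005
grip_force: 0.0
```

```bash
python3 -c "
from h import *
to(.571,-.0975,.1)"
```

```text
t 3.1167 pos [0.4958 0.1774 0.1073] F [-0.6  0.4 -0.6] open 0.0005
travel [ 0.0006 -0.285   0.0074] dr [-0.03  0.37 -0.07]
```

>>> {"api": "arm_command", "payload": {"fingers": [1, 1, 1, 1, 1, 1, 1, 1], "travel": [[0, -0.285, 0.007], [0, -0.285, 0.007], [0, -0.285, 0.007], [0, -0.285, 0.007], [0, -0.285, 0.007], [0, -0.285, 0.007], [0, -0.285, 0.007], [0, -0.285, 0.007]], "dr": [[0, 0.3, 0], [0, 0.3, 0], [0, 0.3, 0], [0, 0.3, 0], [0, 0.3, 0], [0, 0.3, 0], [0, 0.3, 0], [0, 0.3, 0]]}}

```text
time: 3.78
tool_pos: [0.5707, -0.104, 0.0965]
tool_rot: [-3.139, -0.005, -2.878]
contact_force: [-0.9, 0.6, -0.7]
opening: 0.0004
grip_force: 0.0
```

>>> {"api": "arm_command", "payload": {"fingers": [1, 1], "travel": [[0, 0, 0], [0, 0, 0]], "dr": [[0, 0, 0], [0, 0, 0]]}}

```text
time: 3.95
tool_pos: [0.5688, -0.0971, 0.0968]
tool_rot: [3.14, -0.007, -2.873]
contact_force: [-0.2, 1.0, 0.1]
opening: 0.0001
grip_force: 0.0
```

```bash
python3 -c "
from h import *
to(.571,-.0975,.1)
n='wrist'
c=read_camera(n); cv2.imwrite('pics/%s2.png'%n,c['color'])"
```

```text
t 3.95 pos [ 0.5688 -0.0971  0.0968] F [-0.2  1.   0.1] open 0.0001
travel [-0.002  -0.0009 -0.0032] dr [ 0.09 -0.4  -0.1 ]
```

View pics/wrist2.png

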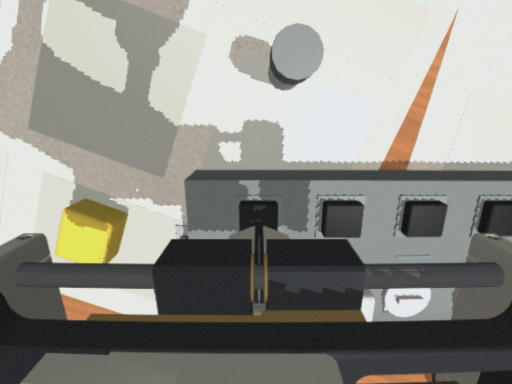

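The fingertips (258,232) are centred on key 4 (259,216), the last key in the row, and well clear of the glue stick at (297,52). I'll press it.

>>> {"api": "arm_command", "payload": {"fingers": [1, 1, 1, 1, 1, 1, 1, 1], "travel": [[-0.002, -0.001, 0.028], [-0.002, -0.001, 0.036], [-0.002, -0.001, 0.04], [-0.002, -0.001, 0.043], [-0.002, -0.001, 0.046], [-0.002, -0.001, 0.049], [-0.002, -0.001, 0.051], [-0.002, -0.001, 0.051]], "dr": [[0, -0.4, 0], [0, -0.4, 0], [0, -0.4, 0], [0, -0.4, 0], [0, -0.4, 0], [0, -0.4, 0], [0, -0.4, 0], [0, -0.4, 0]]}}

```text
time: 4.67
tool_pos: [0.5719, -0.0976, 0.049]
tool_rot: [-3.141, 0.003, -2.872]
contact_force: [-5.9, 3.8, 14.0]
opening: 0.0005
grip_force: 6.8
```

>>> {"api": "arm_command", "payload": {"fingers": [1, 1, 1, 1], "travel": [[0, 0, 0.001], [0, 0, 0.002], [0, 0, 0.002], [0, 0, 0.002]], "dr": [[0, 0, 0], [0, 0, 0], [0, 0, 0], [0, 0, 0]]}}

```text
time: 5.0
tool_pos: [0.572, -0.0976, 0.0487]
tool_rot: [-3.141, 0.004, -2.872]
contact_force: [-9.5, 4.8, 26.8]
opening: 0.0005
grip_force: 13.4
```

>>> {"api": "arm_command", "payload": {"fingers": [1, 1, 1, 1], "travel": [[0, 0, -0.02], [0, 0, -0.05], [0, 0, -0.05], [0, 0, -0.05]], "dr": [[0, 0, 0], [0, 0, 0], [0, 0, 0], [0, 0, 0]]}}

```text
time: 5.33
tool_pos: [0.5731, -0.0987, 0.097]
tool_rot: [-3.138, 0.006, -2.872]
contact_force: [0.0, -1.0, -0.5]
opening: 0.0004
grip_force: 0.0
```

```bash
python3 -c "
from h import *
to(.5533,-.0338,.097)"
```

```text
t 5.3333 pos [ 0.5731 -0.0987  0.097 ] F [ 0.  -1.  -0.5] open 0.0004
travel [ 0.0018  0.0678 -0.0002] dr [-0.18  0.37 -0.06]
```

>>> {"api": "arm_command", "payload": {"fingers": [1, 1, 1, 1, 1], "travel": [[0.002, 0.034, 0], [0.002, 0.067, 0], [0.002, 0.067, 0], [0.002, 0.067, 0], [0.002, 0.067, 0]], "dr": [[0, 0, 0], [0, 0, 0], [0, 0, 0], [0, 0, 0], [0, 0, 0]]}}

```text
time: 5.75
tool_pos: [0.5518, -0.0343, 0.0944]
tool_rot: [-3.141, 0.002, -2.872]
contact_force: [-0.1, 0.7, 0.3]
opening: 0.0008
grip_force: 0.0
```

```bash
python3 -c "
from h import *
to(.5533,-.0338,.0487)
n='wrist'
c=read_camera(n); cv2.imwrite('pics/%s3.png'%n,c['color'])"
```

```text
t 5.75 pos [ 0.5518 -0.0343  0.0944] F [-0.1  0.7  0.3] open 0.0008
travel [-0.0015  0.0001  0.0457] dr [-0.01  0.09 -0.02]
```

View pics/wrist3.png

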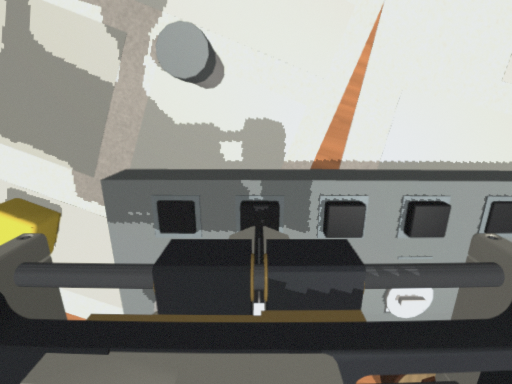

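Key 4, at (177,216), is now visibly lower, and the tip (259,230) is centred on key 3 (259,216). Keys 2 and 1 still stand up at (344,220) and (428,220).

>>> {"api": "arm_command", "payload": {"fingers": [1, 1, 1, 1, 1, 1, 1, 1], "travel": [[-0.001, 0, 0.026], [-0.001, 0, 0.034], [-0.001, 0, 0.038], [-0.001, 0, 0.041], [-0.001, 0, 0.044], [-0.001, 0, 0.047], [-0.001, 0, 0.049], [-0.001, 0, 0.049]], "dr": [[0, 0, 0], [0, 0, 0], [0, 0, 0], [0, 0, 0], [0, 0, 0], [0, 0, 0], [0, 0, 0], [0, 0, 0]]}}

```text
time: 6.47
tool_pos: [0.5529, -0.0342, 0.0487]
tool_rot: [-3.14, 0.003, -2.872]
contact_force: [-10.5, -1.4, 22.7]
opening: 0.0005
grip_force: 11.0
```

>>> {"api": "arm_command", "payload": {"fingers": [1, 1, 1, 1], "travel": [[0, 0, 0.001], [0, 0, 0.002], [0, 0, 0.002], [0, 0, 0.002]], "dr": [[0, 0, 0], [0, 0, 0], [0, 0, 0], [0, 0, 0]]}}

```text
time: 6.8
tool_pos: [0.553, -0.0342, 0.0485]
tool_rot: [-3.14, 0.004, -2.872]
contact_force: [-15.1, -0.5, 37.0]
opening: 0.0004
grip_force: 18.1
```

Key 3 is home too. I'll raise the tool clear, back off and check.

>>> {"api": "arm_command", "payload": {"fingers": [1, 1, 1, 1, 1, 1, 1, 1], "travel": [[0, 0, -0.02], [0, 0, -0.06], [0, 0, -0.1], [0, 0, -0.14], [0.03, 0, -0.18], [0.07, 0, -0.18], [0.1, 0, -0.18], [0.1, 0, -0.18]], "dr": [[0, 0, 0], [0, 0, 0], [0, 0, 0], [0, 0, 0], [0, 0, 0], [0, 0, 0], [0, 0, 0], [0, 0, 0]]}}

```text
time: 7.47
tool_pos: [0.4515, -0.0607, 0.2247]
tool_rot: [-3.141, 0.001, -2.873]
contact_force: [0.4, -0.1, 0.1]
opening: 0.0005
grip_force: 0.0
```

```bash
python3 -c "
from h import *
cs=[read_camera(n) for n in('wrist','side')]
cv2.imwrite('pics/c4.png',cv2.hconcat([cs[0]['color'],cs[1]['color'][:,120:400]]))
c=cs[1]
for u,v in((176,177),(201,196),(220,211),(240,227),(262,243)): print(world(c,u,v).round(4))"
```

```text
[ 0.4209 -0.0622  0.3159]
[ 0.4401 -0.1133  0.3077]
[ 0.4533 -0.1518  0.3022]
[ 0.5543 -0.0337  0.0492]
[ 0.5737 -0.0954  0.0486]
```

View pics/c4.png

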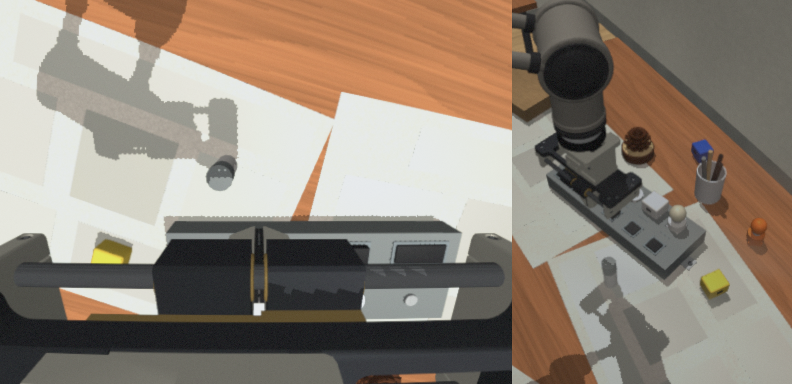

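Keys 3 and 4 measure z = 0.049, which is home. The lamp (677,217), charger (655,204), pen cup, pine cone and glue stick stand where they were. The main key (420,254 in the wrist half) is flat, and I felt its hard stop during the press.

```bash
python3 -c "
from h import *
print(hand_in())"
```

```text
the job is handed in; nothing more can be done
None
```

I pressed the main key, then key 4 (lamp), then key 3 (charger) fully home, left keys 1 and 2 alone, and handed the job in after about 7.6 s; no verdict came back.

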